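# Tighten the waste cap between two pipes

## Robot

A 6-joint arm with a two-finger parallel gripper is mounted at the origin on the work surface. World frame = base frame: x ahead of the robot, y to its left, z up, the work surface at z = 0. Lengths are in mm, angles in rad, forces in N, time in s.
With the tool pointing down it reaches from about 350 to 950 mm from the base axis. Payload 17.4 kg.
Tool frame: the origin (TCP) lies at the very end of the fingers, on their centre line; the grasp point (between the pads) lies 19 mm behind it; z points along the fingers, y is the line along which they close (so a half turn about z gives the same grasp; the last joint's range is limited). The gripper opens to 93 mm and grips with 3 to 60 N. Pads are 15 mm wide; open, the fingers measure 128 mm over their backs; the gripper's body (75 mm by 188 mm) begins 65 mm behind the grasp point.
Start: joints at [-1.164, 0.116, 1.442, -0, 1.584, -0.038], TCP at [290.429, -609.33, 218.646] pointing down, gripper open.
Joint ranges: [-2.83, 2.83], [-0.83, 2.19], [0.07, 2.5], [-1.14, 4.28], [0.01, 3], [-2.97, 2.97]. Speed limits (rad/s): [1.89, 1.89, 2.22, 3.14, 3.14, 3.14].

## Interface

Orientations are given as a rotation vector (axis times angle).
In Python, from cell import env gives the robot as it stands.
- The arm moves only by the tool carry_out, never from a script. Its argument "series" is a list that holds one entry, the list of rows, each a list of 7 numbers: the shift along the tool's x, y, z in cm, then the turn, a rotation vector about the tool's x, y, z in rad, then the finger opening in cm, from 0 to 9.3. A call has 1 to 5 rows; each row is the pose to reach, as a shift and turn from the pose commanded when the call began, along the tool's axes at that moment; what a row does not reach only later rows make up. A row lasts 1/12 s, in which the tool goes at most 41.7 mm and 7.16 degrees, less where a joint would pass 70% of its speed; a pose out of reach is approached as far as the arm can. A call with a gripper value outside its range is refused whole. The fingers move at their own pace and stop on an object; "force" is the grip in N (left out, the last holds). Time passes only in rows, so rows that repeat a pose let the fingers close. It gives the time, the measured TCP pose, the force, the opening and the grip force at its end, in the units of the state.
- env.state(): the state, without advancing time (a new reading comes with each control period).
- env.capture(name): name is "scene" or "top"; returns a dict with "color" (420x560x3 uint8, red, green, blue), "vertical_fov" (degrees; the focal length in pixels is half the picture's height over the tangent of half this angle, whatever the lens; pixels are square), "cx", "cy" (the principal point, pixels), "origin" and "rotation" of the camera in the world. Camera axes: x right, y up, looking along -z (the intrinsics and any distortion apply to the point x, -y, -z); pixel columns grow to the right and rows downward; lengths in mm; the calibration is good to about 2 mm. A picture is of the moment at which its call begins. There is no depth.
- env.job_done(): hands the job in; it is judged then, once.
The state is a dict: "time": time; "qpos": joint angles; "qd": joint speeds; "tau": joint torques, N m; "ee_pos": TCP position; "eef_rot": TCP orientation; "force": force on the tool from outside, world axes, zero at the start; "torque": the same for the moment, N m; "opening": opening from 0.0 (shut) to 1.0 (fully open); "finger_force": force on a finger pad.
Only numpy, scipy, OpenCV 4.12 (cv2) and the standard library are available. Lean on these libraries where they do the work, as an engineer would, in place of code of your own. Each camera call takes 0.05 s, during which the arm holds its last target. There are 200 camera calls.

## Task

Use the orange-handled ring wrench to tighten the brass cap clockwise in short strokes between the two white pipes, lifting and reseating the wrench between strokes, until the cap comes up firmly tight by feel; do not go on to wring the riser under it, lean hard on the pipes, or put the fingers on cap or riser. Then lay the wrench back flat on the black mat and let go. Leave the other things where they are.

Things in the scene. Friction and masses are not known exactly. Their poses are not given: they have to be found in the camera images.
- base: grey plate 200 x 210 x 8 mm, fixed, that carries the riser with the cap, and two pipes. Origin: centre of its underside, below the cap; z up. A wrench seated on the cap has its handle between the pipes, pointing along the plate's +x give or take 44 degrees (there its shank meets a pipe)
- pipe_ccw: white plastic pipe stub with black rim, 28 mm across, top 100 mm above the worktop, 72 mm from the cap's axis, 62 degrees counter-clockwise (from above) of the plate's +x. Origin on its axis, 8 mm above the worktop. Fragile: no more than 30 N from the wrench
- pipe_cw: the same kind of pipe, 62 degrees clockwise of the plate's +x
- cap_hex (a point): brass cap: hexagon 40 mm across flats, 14 mm high, with an 8 mm cone on top. Point: on its vertical axis at the hexagon's underside, 50 mm above the worktop, where a brass collar 56 mm across carries a seated wrench. Its x axis is square to a flat. Clockwise from above tightens; it resists with about 0.5 N m (4 N at the wrench's grip) until tight, then goes solid
- cap (a joint): how far the cap has run down its thread, rad, growing clockwise: 1.35 to 1.55 at the start, 2.6 when run down. Besides this the seal under it takes up from 0 to 0.4 rad of turning, before or after, at the same resistance and not shown by this value; only then is the cap tight. The point of tightness must be felt
- riser: white plastic riser, 38 mm across, with a brass collar and a red lug; it carries the cap. Origin on the cap's axis, 16 mm above the worktop. A torsion spring of 12 N m per rad about the vertical. Keep the fingers off riser and cap
- lug (a point): outer end of the riser's red lug, 45 mm from the cap's axis, 36 mm above the worktop, on the plate's -x side. It moves 3.75 mm towards the plate's +y for each N m of tightening. Firmly tight is 1.2 N m or more held for a moment (lug 4.5 mm, 10 N at the grip); beyond 3.5 N m (13 mm, 28 N at the grip) the riser is spoilt
- wrench: ring wrench, about 0.35 kg. Origin: centre of its ring, underside; z up; handle along its +x. Steel ring 61 mm across, 18 mm high, with a hexagonal hole 43 mm across flats, flats square to the x axis and each 60 degrees: drops over the cap when their x axes differ by a multiple of 60 degrees, within 8 degrees, and has that much play before it drives
- wrench_grip (a point): point in the wrench's orange grip (20 mm wide, 26 mm high, from 88 to 188 mm from the ring's centre; before it the steel shank, 16 mm wide, 18 mm high): on its centre line, 125 mm from the ring's centre, 13 mm above the underside. Raised 17 to 20 mm from its seat, the wrench turns freely over the cap
- wrench_mid (a point): point under the wrench's shank, 78 mm from the ring's centre towards the grip: the middle of its length
- mat: black rubber mat 170 x 270 mm, 4 mm thick, fixed, where the wrench lies at the start. Origin: centre of its underside; long along its y
- spare_ring: white plastic slip nut lying flat, 54 mm across, 10 mm high, a bystander. Origin: centre of its underside
- screwdriver: screwdriver lying down, a bystander
- pink_bottle: pink bottle, 72 mm across, 150 mm high, a bystander. Origin: centre of its underside
- blue_bottle: white bottle with blue cap, 64 mm across, 140 mm high, a bystander. Origin: centre of its underside
- red_can: red can, 64 mm across, 130 mm high, a bystander. Origin: centre of its underside
- sponge: yellow sponge block 90 x 60 x 30 mm, a bystander. Origin: centre of its underside
- cup: green plastic cup, 80 mm across, 80 mm high, a bystander. Origin: centre of its underside
There are look-alikes about, which are no part of the job. There is more than one size of the wrench; the job needs the middle-sized.

How it is judged (in metres and radians):
On the way, in this order (a step that is already met when the one before it is completed fails the run):
1. the wrench is seated fully down over the cap (z of wrench in the frame of cap_hex between -0.006 and 0.006 m and horizontal distance between wrench and cap_hex below 0.006 m), for 0.2 s.
2. after a stroke the wrench is lifted off the hexagon (z of wrench in the frame of cap_hex above 0.015 m), for 0.1 s.
3. the wrench, seated again on the cap with its thread run down, pulls it firmly tight (lug twisted 4.5 mm or more) (all of step 1 and value of joint cap above 2.52 rad and y of lug in the frame of base above 0.0045 m), for 0.2 s.
At the end, for the whole second after the job is handed in: The cap has been pulled firmly tight and is still run down (joint over 2.5 rad); the wrench lies flat (within 0.08 rad) and at rest on the black mat, the middle of its length over the mat, at least 15 mm in from the long edges and 25 mm from the short ones, and is let go (value of joint cap above 2.5 rad and x of wrench_mid in the frame of mat between -0.07 and 0.07 m and y of wrench_mid in the frame of mat between -0.11 and 0.11 m and z of wrench_mid in the frame of mat below 0.009 m and angle between wrench's own z axis and vertical below 0.08 rad and linear speed of wrench below 0.02 m/s); the robot touches nothing.
It fails at once if the riser is wrung: the lug twisted more than 13 mm either way (y of lug in the frame of base above 0.013 m or y of lug in the frame of base below -0.013 m).
It fails at once if the wrench leans on a pipe with more than 30 N (contact force between wrench and pipe_cw above 30 N or contact force between wrench and pipe_ccw above 30 N).
It fails at once if the fingers press on the cap or its riser (contact force between the fingers and riser above 2 N).
It fails at once if a bystander is moved more than 30 mm (distance of any of spare_ring, screwdriver, pink_bottle, blue_bottle, red_can, sponge, cup from where it was at the start of the episode above 0.03 m).
It also fails if it takes over 72 s, if anything falls off the work surface, if the arm or the gripper's body presses on something with over 40 N, if the wrist force passes 120 N, or if a joint passes its speed limit or range.

## Working session

There is one attempt and no reset: what is moved stays moved. The work goes in short steps, Python scripts to look and compute and a tool call to move; the robot and the scene stay as the last step left them, time stands still between calls to the robot, and variables do not carry over. Pictures are saved under pics/ and viewed, at most 10 in all, crops included, and the job is handed in when it is done.

Besides the shell and the picture viewer there is one more tool, called after ">>>" as name(argument=value, ...), one argument or row to a line, values as JSON. carry_out: Moves the arm, as the interface text tells. Its arguments: {"type":"object","properties":{"series":{"type":"array"},"force":{"type":"number"}},"required":["series"]}

```bash
ls; mkdir -p pics
cat > h.py <<'E'
import numpy as np, cv2
from cell import env
from scipy.spatial.transform import Rotation as R
def cap(n):
    c=env.capture(n); c['f']=210/np.tan(np.radians(c['vertical_fov'])/2); return c
def ray(c,u,v,z):
    d=np.array([(u-c['cx'])/c['f'],-(v-c['cy'])/c['f'],-1.]); d=np.array(c['rotation'])@d
    o=np.array(c['origin']); return o+d*(z-o[2])/d[2]
def proj(c,p):
    q=np.array(c['rotation']).T@(np.array(p)-c['origin']); return c['cx']-c['f']*q[0]/q[2], c['cy']+c['f']*q[1]/q[2]
def save(c,f,crop=None,s=1):
    i=c['color'][:,:,::-1]
    if crop: x0,y0,x1,y1=crop; i=i[y0:y1,x0:x1]
    cv2.imwrite('pics/'+f,cv2.resize(i,None,fx=s,fy=s,interpolation=cv2.INTER_CUBIC))
E
python3 - <<'E'
from h import *
for n in('top','scene'):
    c=cap(n); save(c,n+'1.png',s=1.42)
    print({k:v for k,v in c.items() if k!='color'})
print(env.state())
E
```

```text
pics
{'vertical_fov': 45.770340621039985, 'cx': 280.15964053833864, 'cy': 206.42684832740957, 'origin': array([ 407.15179175,   -2.91677323, 1386.15499414]), 'rotation': array([ 0.04790011, -0.07170225, -1.57943192]), 'f': np.float64(497.4988119919442)}
{'vertical_fov': 57.3872244996466, 'cx': 283.2327238407263, 'cy': 210.83604346777176, 'origin': array([1435.55494327,  -68.15576981,  867.83431739]), 'rotation': array([0.67248939, 0.62999329, 1.45121509]), 'f': np.float64(383.67438967594245)}
{'time': 0.1, 'qpos': array([-1.16379062e+00,  1.16440831e-01,  1.44219661e+00,  8.19937243e-06,
        1.58398303e+00, -3.77857188e-02]), 'qd': array([-0.00097245, -0.00147883, -0.00049403,  0.00179294,  0.0006011 ,
        0.00219822]), 'tau': array([ 9.87037092e-04, -7.22888660e+01, -6.23866510e+01,  7.80977122e-02,
        2.27274501e-02, -9.92376681e-05]), 'ee_pos': array([ 290.36440138, -609.15795096,  217.97825269]), 'eef_rot': array([-3.06323400e+00, -6.92708532e-01,  2.83611208e-04]), 'force': array([ 1.28447849,  0.44719185, -0.58580308]), 'torque': array([0.07179239, 0.00427557, 0.0143745 ]), 'finger_force': 0.0, 'opening': 1.0005408580258839}
```

```bash
sed -i "s/c=env.capture(n); /c=env.capture(n); c['rotation']=R.from_rotvec(c['rotation']).as_matrix(); /" h.py
```

```text
(no output)
```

View pics/top1.png

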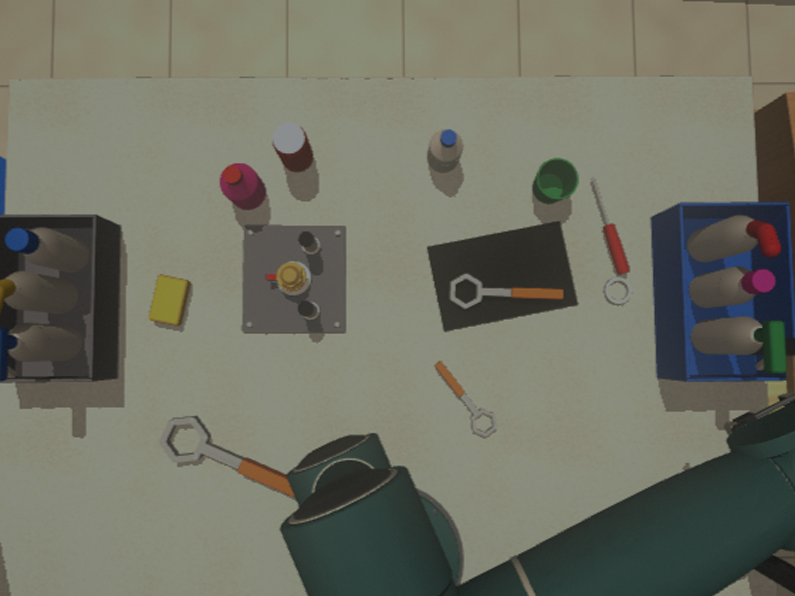

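View pics/scene1.png

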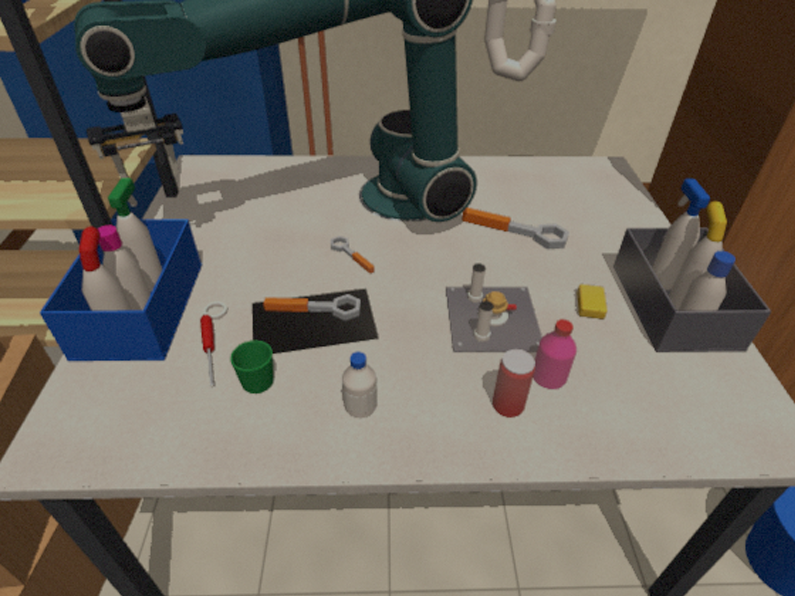

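Wrench candidates in the top picture (795 px wide): large at (185,440), middle on the black mat at (466,292), small at (483,422). The one on the mat fits, being middle-sized and on the mat. The handle already points roughly along the plate's +x, since the lug at (270,277) marks -x. Next I'll measure and make a confirming crop.

Run:
```python
from h import *
c=cap('top'); im=c['color']; hsv=cv2.cvtColor(im,cv2.COLOR_RGB2HSV)
def rect(mask,z,x0,y0,x1,y1,name):
    m=np.zeros_like(mask); m[y0:y1,x0:x1]=mask[y0:y1,x0:x1]
    cs,_=cv2.findContours(m,cv2.RETR_EXTERNAL,cv2.CHAIN_APPROX_NONE); k=max(cs,key=cv2.contourArea)
    w=np.array([ray(c,*p[0],z)[:2] for p in k],np.float32)
    r=cv2.minAreaRect(w); print(name,np.round(r[0],1),np.round(r[1],1),round(r[2],1), 'centroid',w.mean(0)); return w
s=1.42
org=cv2.inRange(hsv,(5,120,80),(20,255,255))
H=rect(org,26+4,350,195,405,220,'handle')
V=hsv[:,:,2]
mat=cv2.inRange(V,0,60)
rect(mat,4,295,150,415,240,'mat')
S=hsv[:,:,1]
plate=((V>70)&(V<125)&(S<40)).astype(np.uint8)*255
rect(cv2.morphologyEx(plate,cv2.MORPH_CLOSE,np.ones((5,5))),8,165,150,250,240,'plate')
steel=((V>110)&(S<60)).astype(np.uint8)*255
rect(steel,4+18,312,190,342,220,'ring')
brass=cv2.inRange(hsv,(12,80,80),(32,255,255)); rect(brass,60,190,180,225,215,'brass')
rim=cv2.inRange(V,0,60); rect(rim,100,205,158,230,180,'p1');rect(rim,100,205,208,230,228,'p2')
a=im[150:240,165:250][:,:,::-1]; b=im[180:225,305:405][:,:,::-1]
a=cv2.resize(a,None,fx=4.7,fy=6.6*4.7/6.6,interpolation=2); b=cv2.resize(b,None,fx=4,fy=4,interpolation=2)
cv=np.zeros((423,800,3),np.uint8); cv[:a.shape[0],:a.shape[1]]=a; cv[:b.shape[0],400:]=b; cv2.imwrite('pics/c1.png',cv)
```

```text
handle [ 508.9 -292.3] [99.3 19.8] 87.6 centroid [ 508.8658  -292.48248]
mat [ 546.2 -228.9] [167.9 266.1] 10.7 centroid [ 545.9282  -228.75232]
plate [547.9 179.8] [202.2 248.8] 89.7 centroid [542.22107 178.18452]
ring [ 514.8 -156.3] [59.4 66.2] 29.2 centroid [ 514.60895 -157.95619]
brass [541.9 179.6] [53.3 51. ] 89.5 centroid [542.043   178.43382]
p1 [606.4 144.7] [25.8 25.7] 62.8 centroid [605.959   144.72676]
p2 [479.2 145.8] [25.8 26. ] 89.9 centroid [479.7999  146.02962]
```

View pics/c1.png

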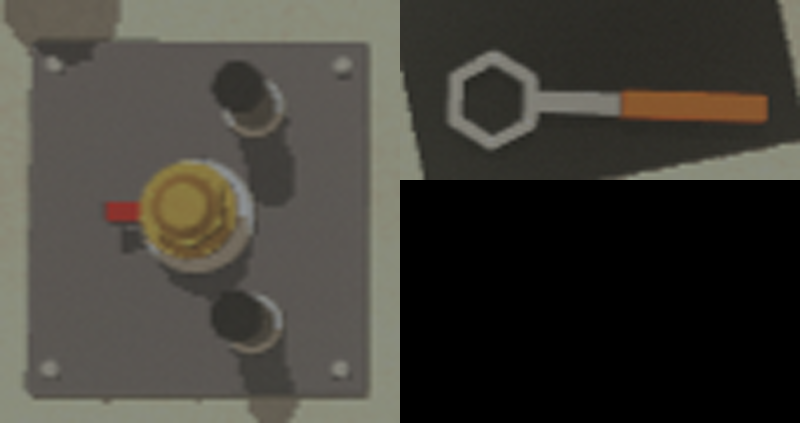

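The crop confirms it: middle wrench with a 60 mm ring and a 100 x 20 mm handle. Now a planning helper, and a closer look at the cap's hexagon.

```bash
cat >> h.py <<'E'
def yaw(): 
    m=R.from_rotvec(env.state()['eef_rot']).as_matrix(); return np.degrees(np.arctan2(m[1,0],m[0,0]))
def T(a): return R.from_euler('z',a,degrees=True)*R.from_euler('x',180,degrees=True)
def plan(start,calls,nd=2):
    """start (x,y,z,a deg); calls: list of lists of (x,y,z,a); prints tool-axis rows"""
    for call in calls:
        for w in call:
            d=T(start[3]).inv().apply(np.array(w[:3])-start[:3])/10; r=(T(start[3]).inv()*T(w[3])).as_rotvec()
            print(np.round(np.r_[d,r],nd+1).tolist())
        print('--'); start=call[-1]
def here(): return (*env.state()['ee_pos'],yaw())
E
python3 - <<'E'
from h import *
print(here()); s=(290.4,-609.3,218.6,25.5)
G=(509.3,-284.9)
plan(s,[[(290.4,-450,218.6,32)]*1+[(360,-380,200,39),(400,-350,180,46),(440,-320,160,53),(480,-300,140,60)],[(*G,110,67),(*G,110,74),(*G,100,81),(*G,80,87.6),(*G,60,87.6)]])
out=[]
for n,p in(('top',(542.7,179.2,62)),('scene',(542.7,179.2,62))):
    c=cap(n);u,v=map(int,proj(c,p)); k=c['color'][v-18:v+18,u-18:u+18][:,:,::-1]
    k=cv2.normalize(k.astype(np.float32),None,0,255,cv2.NORM_MINMAX).astype(np.uint8)
    out.append(cv2.resize(k,(396,396),interpolation=2))
cv2.imwrite('pics/cap.png',np.hstack(out))
E
```

```text
(np.float64(290.39481855197215), np.float64(-609.1934598312398), np.float64(218.07238488786788), np.float64(25.486384863437358))
[6.858, -14.378, -0.0, -0.0, 0.0, -0.113]
[16.154, -17.7, 1.86, 0.0, 0.0, -0.236]
[21.055, -18.686, 3.86, -0.0, 0.0, -0.358]
[25.957, -19.671, 5.86, -0.0, 0.0, -0.48]
[30.429, -19.754, 7.86, 0.0, 0.0, -0.602]
--
[2.773, 1.782, 3.0, -0.0, 0.0, -0.122]
[2.773, 1.782, 3.0, -0.0, 0.0, -0.244]
[2.773, 1.782, 4.0, -0.0, 0.0, -0.367]
[2.773, 1.782, 6.0, 0.0, 0.0, -0.482]
[2.773, 1.782, 8.0, 0.0, 0.0, -0.482]
--
```

View pics/cap.png

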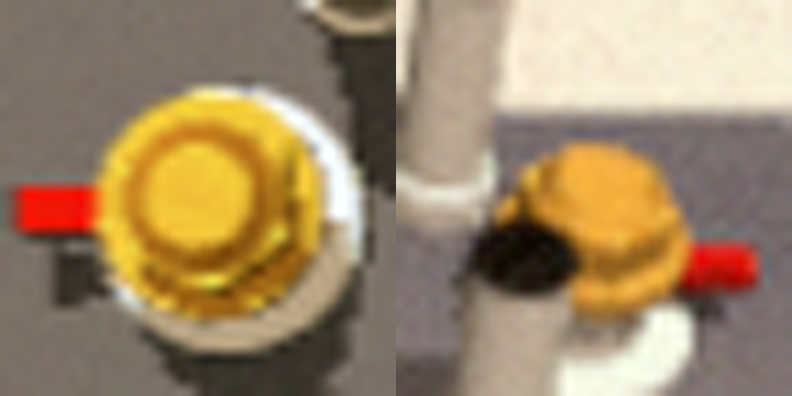

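Left panel is the top view: hexagon corners near (297,236) and (215,285), with side faces to the right and lower right. Right panel is the scene view: corner edges near (600,245) and (668,215). I'll enlarge an averaged picture to read the corners, and start the approach.

Run:
```python
from h import *
out=[]
for n in('top','scene'):
    cs=[cap(n) for _ in range(5)]; c=cs[0]; u,v=map(int,proj(c,(542.7,179.2,62)))
    k=np.mean([q['color'].astype(np.float32) for q in cs],0)[v-12:v+12,u-12:u+12][:,:,::-1]
    k=cv2.resize(k,(400,400),interpolation=cv2.INTER_CUBIC); k=np.clip((k-k.min())/(k.max()-k.min())*1.15,0,1)**.8*255
    out.append(k); print(n,u-12,v-12)
cv2.imwrite('pics/cap2.png',np.hstack(out))
```

```text
top 192 182
scene 337 198[ WARN:0@8.253] global loadsave.cpp:1063 imwrite_ Unsupported depth image for selected encoder is fallbacked to CV_8U.
```

View pics/cap2.png

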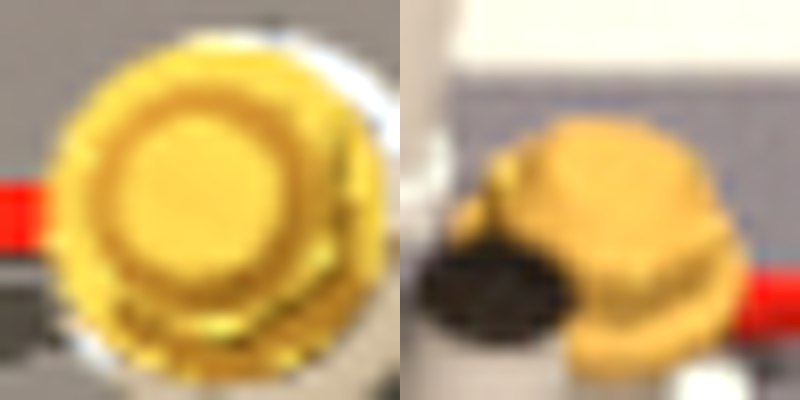

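>>> carry_out(
  series=[
    [[1.8, -3.8, 0, 0, 0, 0, 9.3], [3.6, -7.6, 0, 0, 0, 0, 9.3], [5.4, -11.4, 0, 0, 0, 0, 9.3], [7.2, -15.2, 0, 0, 0, 0, 9.3], [9.0, -18.9, 0, 0, 0, -0.1, 9.3]],
  ],
)

```text
time: 1.17
ee_pos: [289.9, -399.2, 218.3]
eef_rot: [-3.027, -0.842, -0.0]
force: [0.3, 0.2, 0.9]
opening: 1.002
finger_force: 0.0
```

Run:
```python
from h import *
c=cap('top'); d=cap('scene'); C=np.array((542.7,179.2))
for X,Y in((338,250),(225,330),(120,300),(335,128)):
    p=ray(c,192+X*24/400-.5,182+Y*24/400-.5,64)[:2]-C; a=np.degrees(np.arctan2(p[1],p[0])); print(p,np.hypot(*p),(a+90.5+30)%60)
for X,Y in((210,262),(325,210)):
    p=ray(d,337+X*24/400-.5,198+Y*24/400-.5,64)[:2]-C; a=np.degrees(np.arctan2(p[1],p[0])); print('s',p,np.hypot(*p),(a+90.5+30)%60)
s=here(); print(s)
G=(509.3,-284.9)
plan(s,[[(330,-378,195,38),(368,-359,170,45),(405,-340,150,52),(442,-322,130,59),(478,-303,110,66)],[(*G,90,73),(*G,70,80),(*G,60,87.6),(*G,60,87.6),(*G,60,87.6)]])
```

```text
[ -6.74730802 -20.71854114] 21.789541356816198 12.461372647420234
[-19.42525308  -2.71200306] 19.613653864592944 8.447819208920606
[-14.46875603  14.0290101 ] 20.153362628591506 16.384054779341
[ 12.86823879 -20.23211375] 23.97769789890362 2.957599259161711
s [16.59610608 -4.0780393 ] 17.089796418226047 46.694645206368975
s [ 2.2841262 20.0051048] 20.13508010230153 23.986337406900958
(np.float64(290.43991743304804), np.float64(-397.2152492148515), np.float64(219.7530775079657), np.float64(31.57203876065216))
[4.377, 0.434, 2.475, -0.0, 0.0, -0.112]
[8.609, 0.805, 4.975, -0.0, 0.0, -0.234]
[12.756, 1.123, 6.975, -0.0, 0.0, -0.357]
[16.851, 1.527, 8.975, 0.0, 0.0, -0.479]
[20.913, 1.793, 10.975, -0.0, 0.0, -0.601]
--
[2.927, 2.123, 2.0, 0.0, 0.0, -0.122]
[2.927, 2.123, 4.0, -0.0, 0.0, -0.244]
[2.927, 2.123, 5.0, -0.0, 0.0, -0.377]
[2.927, 2.123, 5.0, -0.0, 0.0, -0.377]
[2.927, 2.123, 5.0, -0.0, 0.0, -0.377]
--
```

>>> carry_out(
  series=[
    [[4.4, 0.4, 2.5, 0, 0, -0.11, 9.3], [8.6, 0.8, 5.0, 0, 0, -0.23, 9.3], [12.7, 1.1, 7.0, 0, 0, -0.35, 9.3], [16.8, 1.5, 9.0, 0, 0, -0.47, 9.3], [20.9, 1.8, 11.0, 0, 0, -0.59, 9.3]],
  ],
)

```text
time: 1.68
ee_pos: [457.0, -319.0, 120.4]
eef_rot: [2.645, 1.695, 0.0]
force: [0.4, -1.6, 0.4]
opening: 1.001
finger_force: 0.0
```

>>> carry_out(
  series=[
    [[2.9, 2.1, 2.0, 0, 0, -0.12, 9.3], [2.9, 2.1, 4.0, 0, 0, -0.24, 9.3], [2.9, 2.1, 4.0, 0, 0, -0.36, 9.3], [2.9, 2.1, 4.0, 0, 0, -0.39, 9.3], [2.9, 2.1, 4.0, 0, 0, -0.39, 9.3]],
  ],
)

```text
time: 2.1
ee_pos: [486.9, -302.4, 80.6]
eef_rot: [-2.27, -2.171, 0.0]
force: [-0.3, -0.5, 0.5]
opening: 1.003
finger_force: 0.0
```

Run:
```python
from h import *
s=here(); print(np.round(s,1))
G=(509.3,-284.9)
plan(s,[[(*G,50,87.6),(*G,30,87.6),(*G,8,87.6)]])
```

```text
[ 486.9 -302.4   80.6   87.5]
[1.845, 2.158, 3.063, 0.0, 0.0, -0.003]
[1.845, 2.158, 5.063, 0.0, 0.0, -0.003]
[1.845, 2.158, 7.263, 0.0, 0.0, -0.003]
--
```

>>> carry_out(
  series=[
    [[1.8, 2.2, 0, 0, 0, 0, 9.3], [1.8, 2.2, 2.0, 0, 0, 0, 9.3], [1.8, 2.2, 4.0, 0, 0, 0, 9.3], [1.8, 2.2, 4.0, 0, 0, 0, 9.3]],
  ],
)

```text
time: 2.43
ee_pos: [508.3, -284.6, 37.8]
eef_rot: [-2.271, -2.165, 0.002]
force: [-0.6, -0.1, -1.1]
opening: 1.002
finger_force: 0.0
```

Run:
```python
from h import *
s=here(); print(np.round(s,1), env.state()['qpos'])
G=(509.3,-284.9)
plan(s,[[(*G,8,87.6)]])
c=cap('scene'); p=proj(c,(*G,20)); u,v=map(int,p); save(c,'g.png',(u-60,v-60,u+90,v+40),4)
```

```text
[ 508.3 -284.6   37.8   87.3] [-5.54149931e-01  2.80756898e-02  1.83551009e+00 -8.33087202e-05
  1.28219590e+00 -5.06148636e-01]
[-0.023, 0.096, 2.98, -0.0, 0.0, -0.006]
--
```

View pics/g.png

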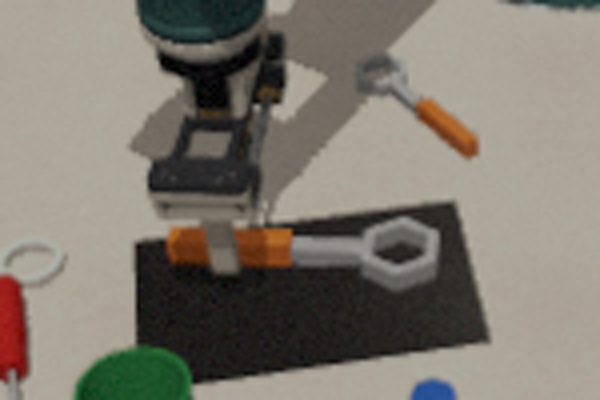

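The open fingers straddle the orange handle of the middle wrench on the mat (finger at (225,250) in the crop), so I'll go down and grip.

>>> carry_out(
  series=[
    [[0, 0.1, 1.5, 0, 0, 0, 9.3], [0, 0.1, 3.0, 0, 0, 0, 9.3], [0, 0.1, 3.0, 0, 0, 0, 2.5], [0, 0.1, 3.0, 0, 0, 0, 1.0], [0, 0.1, 3.0, 0, 0, 0, 1.0]],
  ],
  force=60,
)

```text
time: 2.9
ee_pos: [511.0, -285.9, 12.9]
eef_rot: [2.272, 2.168, 0.001]
force: [-0.3, 0.1, 0.2]
opening: 0.835
finger_force: 0.0
```

>>> carry_out(
  series=[
    [[0, 0, 0, 0, 0, 0, 1.0], [0, 0, 0, 0, 0, 0, 1.0], [0, 0, 0, 0, 0, 0, 1.0], [0, 0, 0, 0, 0, 0, 1.0], [0, 0, 0, 0, 0, 0, 1.0]],
  ],
)

```text
time: 3.32
ee_pos: [510.5, -285.3, 11.4]
eef_rot: [2.272, 2.17, 0.0]
force: [-0.5, 0.2, 0.4]
opening: 0.474
finger_force: 0.0
```

>>> carry_out(
  series=[
    [[0, 0, 0.3, 0, 0, 0, 1.0], [0, 0, 0.3, 0, 0, 0, 1.0], [0, 0, 0.3, 0, 0, 0, 1.0], [0, 0, 0.3, 0, 0, 0, 1.0], [0, 0, 0.3, 0, 0, 0, 1.0]],
  ],
)

```text
time: 3.73
ee_pos: [510.4, -285.2, 8.0]
eef_rot: [-2.272, -2.17, 0.0]
force: [1.2, -0.5, -2.4]
opening: 0.211
finger_force: 59.9
```

>>> carry_out(
  series=[
    [[0, 0, 0, 0, 0, 0, 1.0], [0, 0, 0, 0, 0, 0, 1.0], [0, 0, 0, 0, 0, 0, 1.0]],
  ],
)

```text
time: 3.98
ee_pos: [510.4, -285.2, 8.1]
eef_rot: [-2.272, -2.17, -0.0]
force: [-0.3, 0.3, -3.4]
opening: 0.211
finger_force: 59.9
```

```bash
cat >> h.py <<'E'
C=np.array((542.7,179.2)); L=130.0
def W(th,z,dz=4):  # TCP pose for wrench plate angle th (deg), underside height z
    w=np.radians(th-90.5); return (*(C+L*np.array([np.cos(w),np.sin(w)])),z+dz,th-90.5+180)
E
python3 - <<'E'
from h import *
s=here(); print(np.round(s,2)); t=W(10,112); print(t)
m=lambda f:tuple(np.array(s)+f*(np.array(t)-s)*[1,1,0,1]+[0,0,108*min(1,1),0])
plan(s,[[tuple(np.array(s)+[0,0,36*i,0]) for i in(1,2,3)],[m(f) for f in(.12,.24,.36,.48,.6)],[m(f) for f in(.7,.8,.9,1)]])
E
```

```text
[ 510.44 -285.23    8.13   87.36]
(np.float64(564.1561887618882), np.float64(50.9828718001599), 116, 99.5)
[0.0, 0.0, -3.6, 0.0, 0.0, 0.0]
[0.0, 0.0, -7.2, 0.0, 0.0, 0.0]
[0.0, 0.0, -10.8, 0.0, 0.0, 0.0]
--
[4.06, 0.458, 0.0, 0.0, 0.0, -0.025]
[8.12, 0.916, 0.0, 0.0, 0.0, -0.051]
[12.18, 1.375, 0.0, 0.0, 0.0, -0.076]
[16.24, 1.833, 0.0, 0.0, 0.0, -0.102]
[20.3, 2.291, 0.0, 0.0, 0.0, -0.127]
--
[3.308, 0.808, 0.0, 0.0, 0.0, -0.021]
[6.615, 1.615, 0.0, 0.0, 0.0, -0.042]
[9.923, 2.423, 0.0, 0.0, 0.0, -0.064]
[13.231, 3.231, 0.0, 0.0, 0.0, -0.085]
--
```

>>> carry_out(
  series=[
    [[0, 0, -2.5, 0, 0, 0, 1.0], [0, 0, -5.0, 0, 0, 0, 1.0], [0, 0, -8.0, 0, 0, 0, 1.0], [0, 0, -10.8, 0, 0, 0, 1.0]],
  ],
)

```text
time: 4.32
ee_pos: [510.2, -285.2, 117.4]
eef_rot: [-2.272, -2.169, 0.0]
force: [1.6, 0.1, -3.2]
opening: 0.215
finger_force: 59.9
```

>>> carry_out(
  series=[
    [[3.5, 0.4, 0, 0, 0, -0.02, 1.0], [7.5, 0.9, 0, 0, 0, -0.05, 1.0], [11.5, 1.3, 0, 0, 0, -0.08, 1.0], [15.5, 1.8, 0, 0, 0, -0.1, 1.0], [19, 2.2, 0, 0, 0, -0.13, 1.0]],
  ],
)

```text
time: 4.73
ee_pos: [541.1, -94.3, 116.3]
eef_rot: [2.125, 2.314, 0.0]
force: [0.6, -0.7, -3.2]
opening: 0.212
finger_force: 59.9
```

>>> carry_out(
  series=[
    [[3.3, 0.8, 0, 0, 0, -0.02, 1.0], [7.0, 1.7, 0, 0, 0, -0.04, 1.0], [10.5, 2.5, 0, 0, 0, -0.07, 1.0], [13.5, 3.2, 0, 0, 0, -0.085, 1.0], [13.5, 3.2, 0, 0, 0, -0.085, 1.0]],
  ],
)

```text
time: 5.15
ee_pos: [561.9, 45.2, 116.1]
eef_rot: [-2.02, -2.405, -0.001]
force: [0.2, -0.7, -3.2]
opening: 0.211
finger_force: 59.9
```

```bash
cat > ringlook.py <<'E'
from h import *
import sys
z=float(sys.argv[1])  # ring underside
s=np.array(here()); print('here',np.round(s,1)); c=cap('top'); im=c['color']; hsv=cv2.cvtColor(im,cv2.COLOR_RGB2HSV)
t=np.radians(s[3]+180); g=s[:2]-L*np.array([np.cos(t),np.sin(t)])
u,v=proj(c,(*g,z+18)); u,v=int(u),int(v); print('pred ring',g,u,v)
save(c,sys.argv[2],(u-50,v-40,u+50,v+40),6)
print('force',env.state()['force'],env.state()['torque'])
E
python3 ringlook.py 112 r1.png
```

```text
here [561.9  45.2 116.1  99.9]
pred ring [539.50629323 173.21786648] 202 192
force [-0.32328835 -0.7549931  -3.27847361] [-0.19522099 -0.18595194  0.02057613]
```

View pics/r1.png

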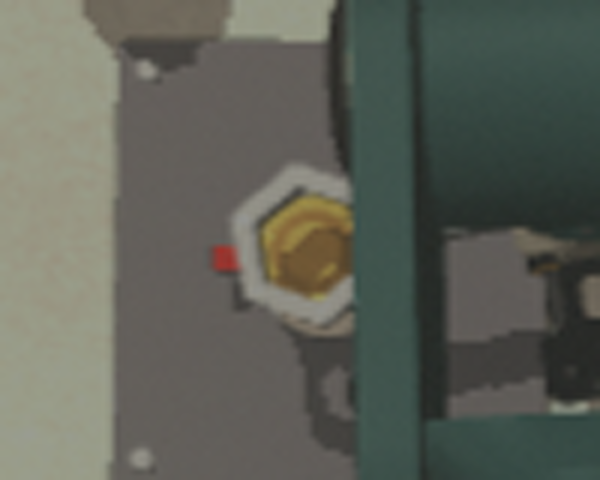

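The ring hangs over the cap, with outer corners at (298,165), (318,325), (235,215) and (248,295). Next, compare its centre with the prediction.

Run:
```python
from h import *
c=cap('top'); o=lambda X,Y: ray(c,152+X/6-.4,152+Y/6-.4,130)[:2]
P=[o(298,165),o(318,325),o(235,215),o(248,295)]; print(np.round(P,1)); print('centre',(P[0]+P[1])/2, np.linalg.norm(P[0]-P[1]))
s=here(); print(np.round(s,1)); plan(s,[[W(10,112),W(10,80),W(10,69)]])
```

```text
[[574.1 177.1]
 [506.2 168.5]
 [553.1 203.6]
 [519.1 198. ]]
centre [540.12756985 172.7943264 ] 68.47586320090035
[561.6  41.6 116.   99.8]
[0.878, 0.407, -0.004, 0.0, -0.0, 0.005]
[0.878, 0.407, 3.196, 0.0, -0.0, 0.005]
[0.878, 0.407, 4.296, 0.0, -0.0, 0.005]
--
```

>>> carry_out(
  series=[
    [[0.9, 0.4, 0, 0, 0, 0, 1.0], [0.9, 0.4, 1.5, 0, 0, 0, 1.0], [0.9, 0.4, 2.5, 0, 0, 0, 1.0], [0.9, 0.4, 2.5, 0, 0, 0, 1.0], [0.9, 0.4, 2.5, 0, 0, 0, 1.0]],
  ],
)

```text
time: 5.67
ee_pos: [563.8, 49.7, 90.6]
eef_rot: [-2.026, -2.399, 0.002]
force: [0.3, 0.5, -3.7]
opening: 0.211
finger_force: 59.9
```

Run:
```python
from h import *
s=here(); print(np.round(s,1)); plan(s,[[W(10,80)],[W(10,50)]])
```

```text
[563.8  49.7  90.6  99.6]
[0.121, 0.055, 0.661, 0.0, -0.0, 0.002]
--
[0.0, -0.0, 3.0, 0.0, 0.0, 0.0]
--
```

>>> carry_out(
  series=[
    [[0.1, 0, 0.7, 0, 0, 0, 1.0], [0.1, 0, 1.4, 0, 0, 0, 1.0], [0.1, 0, 2.1, 0, 0, 0, 1.0], [0.1, 0, 2.1, 0, 0, 0, 1.0]],
  ],
)

```text
time: 6.0
ee_pos: [563.3, 51.1, 68.5]
eef_rot: [-2.025, -2.4, 0.002]
force: [-0.4, 0.0, -4.1]
opening: 0.21
finger_force: 59.9
```

>>> carry_out(
  series=[
    [[0, 0, 0.3, 0, 0, 0, 1.0], [0, 0, 0.5, 0, 0, 0, 1.0], [0, 0, 0.5, 0, 0, 0, 1.0]],
  ],
)

```text
time: 6.25
ee_pos: [564.0, 51.3, 64.9]
eef_rot: [-2.026, -2.401, 0.0]
force: [-0.6, 1.3, -4.4]
opening: 0.21
finger_force: 59.9
```

>>> carry_out(
  series=[
    [[0, 0, 0.3, 0, 0, 0, 1.0], [0, 0, 0.6, 0, 0, 0, 1.0], [0, 0, 0.6, 0, 0, 0, 1.0]],
  ],
)

```text
time: 6.5
ee_pos: [563.8, 51.3, 58.6]
eef_rot: [-2.026, -2.401, 0.0]
force: [0.4, 1.6, -5.3]
opening: 0.211
finger_force: 59.9
```

>>> carry_out(
  series=[
    [[0, 0, 0.3, 0, 0, 0, 1.0], [0, 0, 0.5, 0, 0, 0, 1.0], [0, 0, 0.5, 0, 0, 0, 1.0]],
  ],
)

```text
time: 6.75
ee_pos: [563.9, 51.3, 53.9]
eef_rot: [-2.026, -2.401, 0.0]
force: [-0.6, 2.3, -1.8]
opening: 0.208
finger_force: 59.9
```

Run:
```python
from h import *
s=here(); print(np.round(s,1),env.state()['force'],env.state()['torque'])
```

```text
[563.9  51.3  53.9  99.7] [-0.63944353  2.33951129 -1.83001193] [ 0.28271875 -0.0821212  -0.08979727]
```

Seated: underside about 50 mm, with light force. Planning stroke 1, from +10° to -36°.

Run:
```python
from h import *
s=W(10,50)
plan(s,[[W(t,50) for t in(4,-2,-8,-14,-20)],[W(t,50) for t in(-26,-32,-36,-36)],[W(-32,50),W(-28,50),W(-28,50)],[W(-28,60),W(-28,73),W(-28,73)],[W(t,73) for t in(-22,-15,-8,-1,6)],[W(t,73) for t in(13,20,27,32,32)]])
```

```text
[0.071, -1.359, -0.0, -0.0, -0.0, 0.105]
[0.284, -2.703, -0.0, 0.0, -0.0, 0.209]
[0.636, -4.017, -0.0, 0.0, -0.0, 0.314]
[1.124, -5.288, -0.0, 0.0, -0.0, 0.419]
[1.742, -6.5, -0.0, -0.0, -0.0, 0.524]
--
[0.071, -1.359, -0.0, 0.0, -0.0, 0.105]
[0.284, -2.703, -0.0, -0.0, -0.0, 0.209]
[0.504, -3.583, -0.0, -0.0, -0.0, 0.279]
[0.504, -3.583, -0.0, -0.0, -0.0, 0.279]
--
[0.032, 0.907, 0.0, 0.0, 0.0, -0.07]
[0.127, 1.809, 0.0, 0.0, 0.0, -0.14]
[0.127, 1.809, 0.0, 0.0, 0.0, -0.14]
--
[0.0, 0.0, -1.0, 0.0, 0.0, 0.0]
[0.0, 0.0, -2.3, 0.0, 0.0, 0.0]
[0.0, 0.0, -2.3, 0.0, 0.0, 0.0]
--
[0.071, 1.359, 0.0, -0.0, 0.0, -0.105]
[0.333, 2.924, 0.0, -0.0, 0.0, -0.227]
[0.784, 4.446, 0.0, -0.0, 0.0, -0.349]
[1.417, 5.902, 0.0, -0.0, 0.0, -0.471]
[2.223, 7.27, 0.0, 0.0, 0.0, -0.593]
--
[0.097, 1.584, 0.0, -0.0, 0.0, -0.122]
[0.386, 3.145, 0.0, -0.0, 0.0, -0.244]
[0.863, 4.659, 0.0, -0.0, 0.0, -0.367]
[1.316, 5.699, 0.0, 0.0, 0.0, -0.454]
[1.316, 5.699, 0.0, 0.0, 0.0, -0.454]
--
```

>>> carry_out(
  series=[
    [[0.07, -1.36, 0, 0, 0, 0.105, 1.0], [0.28, -2.7, 0, 0, 0, 0.21, 1.0], [0.64, -4.02, 0, 0, 0, 0.314, 1.0], [1.12, -5.29, 0, 0, 0, 0.419, 1.0], [1.74, -6.5, 0, 0, 0, 0.524, 1.0]],
  ],
)

```text
time: 7.17
ee_pos: [497.0, 57.6, 54.5]
eef_rot: [2.583, 1.787, 0.003]
force: [6.8, 5.2, -5.4]
opening: 0.214
finger_force: 59.9
```

```bash
cat > st.py <<'E'
from h import *
s=here(); e=env.state(); th=s[3]-89.5; w=np.radians(th-90.5)
r=np.array([np.cos(w),np.sin(w)]); t=np.array([r[1],-r[0]])  # t: clockwise
rel=np.array(s[:2])-C; f=np.array(e['force'][:2])
a=np.degrees(np.arctan2(rel[1],rel[0]))+90.5
print(f"t={e['time']:.1f} th={th:.1f} polar={a:.1f} rad={np.hypot(*rel):.1f} under={s[2]-4:.1f} Fr={f@r:.1f} Ftan={f@t:.1f} Fz={e['force'][2]:.1f} Mz={e['torque'][2]:.2f}")
E
python3 st.py
```

```text
t=7.2 th=-20.1 polar=-20.1 rad=129.9 under=50.5 Fr=-7.3 Ftan=-4.5 Fz=-5.4 Mz=0.05
```

Driving with about 4.5 N at the grip, as expected. Finish stroke 1 and reseat.

>>> carry_out(
  series=[
    [[0.07, -1.36, 0, 0, 0, 0.105, 1.0], [0.28, -2.7, 0, 0, 0, 0.21, 1.0], [0.5, -3.58, 0, 0, 0, 0.28, 1.0], [0.5, -3.58, 0, 0, 0, 0.28, 1.0]],
  ],
)

```text
time: 7.5
ee_pos: [464.9, 75.0, 54.7]
eef_rot: [2.805, 1.412, 0.003]
force: [5.7, -1.9, -6.4]
opening: 0.209
finger_force: 59.9
```

>>> carry_out(
  series=[
    [[0.03, 0.9, 0, 0, 0, -0.07, 1.0], [0.13, 1.81, 0, 0, 0, -0.14, 1.0], [0.13, 1.81, 0, 0, 0, -0.14, 1.0]],
  ],
)

```text
time: 7.75
ee_pos: [481.6, 64.1, 54.4]
eef_rot: [2.693, 1.617, -0.0]
force: [-0.6, -1.0, -3.3]
opening: 0.21
finger_force: 59.9
```

```bash
python3 st.py
```

```text
t=7.8 th=-27.5 polar=-27.5 rad=130.3 under=50.4 Fr=1.2 Ftan=0.1 Fz=-3.3 Mz=0.07
```

>>> carry_out(
  series=[
    [[0, 0, -1.0, 0, 0, 0, 1.0], [0, 0, -2.4, 0, 0, 0, 1.0], [0, 0, -2.4, 0, 0, 0, 1.0]],
  ],
)

```text
time: 8.0
ee_pos: [481.4, 65.0, 81.1]
eef_rot: [2.698, 1.608, 0.004]
force: [0.2, 0.4, -2.9]
opening: 0.211
finger_force: 59.9
```

>>> carry_out(
  series=[
    [[0.07, 1.36, 0, 0, 0, -0.105, 1.0], [0.33, 2.92, 0, 0, 0, -0.227, 1.0], [0.78, 4.45, 0, 0, 0, -0.349, 1.0], [1.42, 5.9, 0, 0, 0, -0.471, 1.0], [2.22, 7.27, 0, 0, 0, -0.593, 1.0]],
  ],
)

```text
time: 8.42
ee_pos: [555.6, 49.6, 78.1]
eef_rot: [2.104, 2.333, -0.0]
force: [-0.4, 0.9, -3.5]
opening: 0.211
finger_force: 59.9
```

>>> carry_out(
  series=[
    [[0.1, 1.58, 0, 0, 0, -0.122, 1.0], [0.39, 3.14, 0, 0, 0, -0.244, 1.0], [0.86, 4.66, 0, 0, 0, -0.367, 1.0], [1.32, 5.7, 0, 0, 0, -0.454, 1.0], [1.32, 5.7, 0, 0, 0, -0.454, 1.0]],
  ],
)

```text
time: 8.83
ee_pos: [611.5, 69.3, 77.8]
eef_rot: [-1.526, -2.746, 0.0]
force: [0.5, 0.1, -2.9]
opening: 0.207
finger_force: 59.9
```

```bash
python3 st.py
python3 - <<'E'
from h import *
plan(here(),[[W(32,70),W(32,66),W(32,60)]])
E
```

```text
t=8.8 th=32.4 polar=32.6 rad=129.6 under=73.8 Fr=0.2 Ftan=-0.5 Fz=-2.9 Mz=-0.03
[-0.036, -0.126, 0.382, -0.0, -0.0, 0.007]
[-0.036, -0.126, 0.782, -0.0, -0.0, 0.007]
[-0.036, -0.126, 1.382, -0.0, -0.0, 0.007]
--
```

>>> carry_out(
  series=[
    [[0, -0.1, 0.5, 0, 0, 0.007, 1.0], [0, -0.1, 1.0, 0, 0, 0.007, 1.0], [0, -0.1, 1.3, 0, 0, 0.007, 1.0], [0, -0.1, 1.3, 0, 0, 0.007, 1.0]],
  ],
)

```text
time: 9.17
ee_pos: [608.8, 68.0, 64.2]
eef_rot: [-1.543, -2.735, 0.001]
force: [-0.0, 1.7, -4.5]
opening: 0.208
finger_force: 59.9
```

```bash
python3 st.py
```

```text
t=9.2 th=31.6 polar=31.2 rad=129.4 under=60.2 Fr=-1.5 Ftan=-0.9 Fz=-4.5 Mz=-0.05
```

>>> carry_out(
  series=[
    [[0, 0, 0.4, 0, 0, 0, 1.0], [0, 0, 0.8, 0, 0, 0, 1.0], [0, 0, 1.03, 0, 0, 0, 1.0], [0, 0, 1.03, 0, 0, 0, 1.0], [0, 0, 1.03, 0, 0, 0, 1.0]],
  ],
)

```text
time: 9.58
ee_pos: [609.5, 68.2, 54.7]
eef_rot: [-1.541, -2.737, 0.0]
force: [-2.2, 3.6, -4.1]
opening: 0.21
finger_force: 59.9
```

```bash
python3 st.py
python3 - <<'E'
from h import *
plan(W(31.5,50),[[W(t,50) for t in(26,20,14,8,5)],[W(t,50) for t in(2,-1,-1)]])
E
```

```text
t=9.6 th=31.7 polar=31.5 rad=129.5 under=50.7 Fr=-4.2 Ftan=0.0 Fz=-4.1 Mz=0.04
[0.06, -1.246, -0.0, 0.0, -0.0, 0.096]
[0.261, -2.592, -0.0, 0.0, -0.0, 0.201]
[0.602, -3.909, -0.0, 0.0, -0.0, 0.305]
[1.078, -5.184, -0.0, 0.0, -0.0, 0.41]
[1.366, -5.801, -0.0, 0.0, -0.0, 0.463]
--
[0.018, -0.68, -0.0, 0.0, -0.0, 0.052]
[0.071, -1.359, -0.0, 0.0, -0.0, 0.105]
[0.071, -1.359, -0.0, 0.0, -0.0, 0.105]
--
```

Seated again. Stroke 2 starts at normal speed, then goes slowly by feel.

>>> carry_out(
  series=[
    [[0.06, -1.25, 0, 0, 0, 0.096, 1.0], [0.26, -2.59, 0, 0, 0, 0.2, 1.0], [0.6, -3.91, 0, 0, 0, 0.305, 1.0], [1.08, -5.18, 0, 0, 0, 0.41, 1.0], [1.37, -5.8, 0, 0, 0, 0.463, 1.0]],
  ],
)

```text
time: 10.0
ee_pos: [552.3, 50.1, 55.2]
eef_rot: [-2.136, -2.304, -0.002]
force: [3.2, 8.2, -5.4]
opening: 0.214
finger_force: 59.9
```

>>> carry_out(
  series=[
    [[0.02, -0.68, 0, 0, 0, 0.052, 1.0], [0.05, -1.13, 0, 0, 0, 0.087, 1.0], [0.05, -1.13, 0, 0, 0, 0.087, 1.0]],
  ],
)

```text
time: 10.25
ee_pos: [541.6, 49.7, 55.4]
eef_rot: [2.229, 2.213, 0.003]
force: [3.7, 5.7, -5.9]
opening: 0.211
finger_force: 59.9
```

```bash
python3 st.py
python3 - <<'E'
from h import *
plan(W(0,50),[[W(t,50) for t in(-2,-4,-6)]])
E
```

```text
t=10.2 th=0.1 polar=0.0 rad=129.5 under=51.4 Fr=-5.7 Ftan=-3.7 Fz=-5.9 Mz=-0.03
[0.008, -0.454, -0.0, -0.0, -0.0, 0.035]
[0.032, -0.907, -0.0, 0.0, -0.0, 0.07]
[0.071, -1.359, -0.0, -0.0, -0.0, 0.105]
--
```

>>> carry_out(
  series=[
    [[0.01, -0.45, 0.1, 0, 0, 0.035, 1.0], [0.03, -0.91, 0.1, 0, 0, 0.07, 1.0], [0.07, -1.36, 0.1, 0, 0, 0.105, 1.0], [0.07, -1.36, 0.1, 0, 0, 0.105, 1.0]],
  ],
)

```text
time: 10.58
ee_pos: [528.3, 50.3, 54.6]
eef_rot: [2.341, 2.093, 0.003]
force: [3.5, 4.6, -3.7]
opening: 0.213
finger_force: 59.9
```

```bash
python3 st.py
```

```text
t=10.6 th=-5.9 polar=-5.9 rad=129.7 under=50.6 Fr=-4.9 Ftan=-3.0 Fz=-3.7 Mz=0.05
```

>>> carry_out(
  series=[
    [[0.01, -0.45, 0, 0, 0, 0.035, 1.0], [0.03, -0.91, 0, 0, 0, 0.07, 1.0], [0.07, -1.36, 0, 0, 0, 0.105, 1.0], [0.07, -1.36, 0, 0, 0, 0.105, 1.0]],
  ],
)

```text
time: 10.92
ee_pos: [515.1, 52.4, 54.7]
eef_rot: [2.447, 1.968, 0.003]
force: [4.9, 2.9, -1.8]
opening: 0.207
finger_force: 59.9
```

```bash
python3 st.py
```

```text
t=10.9 th=-11.9 polar=-11.8 rad=129.8 under=50.7 Fr=-3.9 Ftan=-4.2 Fz=-1.8 Mz=0.13
```

>>> carry_out(
  series=[
    [[0.01, -0.45, 0, 0, 0, 0.035, 1.0], [0.03, -0.91, 0, 0, 0, 0.07, 1.0], [0.07, -1.36, 0, 0, 0, 0.105, 1.0], [0.07, -1.36, 0, 0, 0, 0.105, 1.0]],
  ],
)

```text
time: 11.25
ee_pos: [502.5, 55.8, 54.9]
eef_rot: [2.546, 1.837, 0.004]
force: [8.6, 0.9, -3.3]
opening: 0.208
finger_force: 59.9
```

```bash
python3 st.py
```

```text
t=11.2 th=-17.9 polar=-17.6 rad=129.8 under=50.9 Fr=-3.5 Ftan=-7.9 Fz=-3.3 Mz=0.25
```

>>> carry_out(
  series=[
    [[0.01, -0.45, 0, 0, 0, 0.035, 1.0], [0.03, -0.91, 0, 0, 0, 0.07, 1.0], [0.03, -0.91, 0, 0, 0, 0.07, 1.0]],
  ],
)

```text
time: 11.5
ee_pos: [494.2, 58.7, 55.0]
eef_rot: [2.608, 1.746, 0.005]
force: [11.1, -1.1, -3.3]
opening: 0.208
finger_force: 60.0
```

```bash
python3 st.py
```

```text
t=11.5 th=-21.9 polar=-21.4 rad=129.8 under=51.0 Fr=-3.2 Ftan=-10.7 Fz=-3.3 Mz=0.32
```

>>> carry_out(
  series=[
    [[0.01, -0.35, 0, 0, 0, 0.027, 1.0], [0.02, -0.68, 0, 0, 0, 0.052, 1.0], [0.02, -0.68, 0, 0, 0, 0.052, 1.0], [0.02, -0.68, 0, 0, 0, 0.052, 1.0]],
  ],
)

```text
time: 11.83
ee_pos: [488.6, 61.1, 55.1]
eef_rot: [2.65, 1.68, 0.006]
force: [12.9, -2.3, -3.3]
opening: 0.212
finger_force: 60.0
```

```bash
python3 st.py
python3 - <<'E'
from h import *
for n in('top','scene'):
    c=cap(n); r0=cv2.imread(f'pics/{n}1.png'); 
    def cen(im):
        h=cv2.cvtColor(im,cv2.COLOR_RGB2HSV); m=cv2.inRange(h,(0,150,60),(6,255,255))|cv2.inRange(h,(172,150,60),(180,255,255))
        u,v=map(int,proj(c,(542.7,217,36))); k=np.zeros_like(m); k[v-14:v+14,u-14:u+14]=m[v-14:v+14,u-14:u+14]
        y,x=np.nonzero(k); return x.mean(),y.mean(),len(x)
    for im in(cv2.resize(r0,(560,420),interpolation=cv2.INTER_AREA)[:,:,::-1].copy(),c['color']):
        a=cen(im); print(n,np.round(a,2),ray(c,a[0],a[1],36)[:2])
E
```

```text
t=11.8 th=-24.7 polar=-24.1 rad=129.9 under=51.1 Fr=-3.4 Ftan=-12.7 Fz=-3.3 Mz=0.42
top [190.61 194.57  23.  ] [544.46257223 219.36945829]
top [189.18 191.73  11.  ] [552.25442    223.26956538]
scene [359.81 216.06  16.  ] [542.57657042 215.95317877]
scene [360.33 217.22  18.  ] [548.0235598  216.66229313]
```

>>> carry_out(
  series=[
    [[0, 0, 0, 0, 0, 0, 1.0], [0, 0, 0, 0, 0, 0, 1.0], [0, 0, 0, 0, 0, 0, 1.0]],
  ],
)

```text
time: 12.18
ee_pos: [488.7, 61.1, 55.1]
eef_rot: [2.65, 1.68, 0.005]
force: [12.4, -2.6, -4.3]
opening: 0.211
finger_force: 60.0
```

```bash
python3 st.py
python3 - <<'E'
from h import *
plan(W(-24.5,50),[[W(t,50) for t in(-20,-15,-11)]])
E
```

```text
t=12.2 th=-24.7 polar=-24.1 rad=129.9 under=51.1 Fr=-2.9 Ftan=-12.3 Fz=-4.3 Mz=0.43
[0.04, 1.02, 0.0, 0.0, 0.0, -0.079]
[0.178, 2.146, 0.0, 0.0, 0.0, -0.166]
[0.359, 3.035, 0.0, -0.0, 0.0, -0.236]
--
```

>>> carry_out(
  series=[
    [[0.04, 1.02, 0, 0, 0, -0.08, 1.0], [0.18, 2.15, 0, 0, 0, -0.165, 1.0], [0.3, 2.7, 0, 0, 0, -0.21, 1.0], [0.3, 2.7, 0, 0, 0, -0.21, 1.0]],
  ],
)

```text
time: 12.52
ee_pos: [513.7, 52.7, 54.4]
eef_rot: [2.46, 1.953, 0.002]
force: [1.5, 3.6, -1.0]
opening: 0.211
finger_force: 59.9
```

```bash
python3 st.py
```

```text
t=12.5 th=-12.6 polar=-12.4 rad=129.8 under=50.4 Fr=-3.8 Ftan=-0.7 Fz=-1.0 Mz=0.09
```

Run:
```python
from h import *
a=np.array(W(-10,50)); up=np.array(W(-10,112)); P=np.array((530,-285,116,87.4))
m=[tuple(up+f*(P-up)) for f in np.arange(1,11)/10]
print(up)
plan(tuple(a),[[W(-10,62),W(-10,82),W(-10,112)],m[:5],m[5:]+[tuple(P)]])
```

```text
[519.00938169  51.37686202 116.          79.5       ]
[0.0, 0.0, -1.2, 0.0, 0.0, 0.0]
[0.0, 0.0, -3.2, 0.0, 0.0, 0.0]
[0.0, 0.0, -6.2, 0.0, 0.0, 0.0]
--
[-3.287, 0.721, 0.0, -0.0, 0.0, -0.014]
[-6.575, 1.442, 0.0, 0.0, 0.0, -0.028]
[-9.862, 2.163, 0.0, 0.0, 0.0, -0.041]
[-13.15, 2.884, 0.0, 0.0, 0.0, -0.055]
[-16.437, 3.605, 0.0, -0.0, 0.0, -0.069]
--
[-3.329, 0.493, 0.0, 0.0, 0.0, -0.014]
[-6.659, 0.986, 0.0, 0.0, 0.0, -0.028]
[-9.988, 1.479, 0.0, 0.0, 0.0, -0.041]
[-13.317, 1.972, 0.0, 0.0, 0.0, -0.055]
[-16.646, 2.464, 0.0, 0.0, 0.0, -0.069]
[-16.646, 2.464, 0.0, 0.0, 0.0, -0.069]
--
```

>>> carry_out(
  series=[
    [[0.02, 0.5, 0, 0, 0, -0.04, 1.0], [0.02, 0.5, -1.2, 0, 0, -0.04, 1.0], [0.02, 0.5, -3.0, 0, 0, -0.04, 1.0], [0.02, 0.5, -6.2, 0, 0, -0.04, 1.0], [0.02, 0.5, -6.2, 0, 0, -0.04, 1.0]],
  ],
)

```text
time: 12.93
ee_pos: [519.0, 52.4, 121.2]
eef_rot: [2.422, 1.996, 0.007]
force: [0.3, -0.3, -1.9]
opening: 0.21
finger_force: 60.0
```

```bash
python3 st.py
```

```text
t=12.9 th=-10.5 polar=-10.1 rad=129.0 under=117.2 Fr=0.2 Ftan=-0.4 Fz=-1.9 Mz=-0.03
```

>>> carry_out(
  series=[
    [[-3.3, 0.7, 0, 0, 0, -0.014, 1.0], [-6.6, 1.4, 0, 0, 0, -0.03, 1.0], [-9.9, 2.2, 0, 0, 0, -0.04, 1.0], [-13.1, 2.9, 0, 0, 0, -0.055, 1.0], [-16.4, 3.6, 0, 0, 0, -0.07, 1.0]],
  ],
)

```text
time: 13.35
ee_pos: [520.7, -117.6, 115.6]
eef_rot: [2.352, 2.082, -0.001]
force: [1.0, 0.7, -3.2]
opening: 0.21
finger_force: 60.0
```

>>> carry_out(
  series=[
    [[-3.3, 0.5, 0, 0, 0, -0.014, 1.0], [-6.7, 1.0, 0, 0, 0, -0.03, 1.0], [-10, 1.5, 0, 0, 0, -0.04, 1.0], [-13.3, 2.0, 0, 0, 0, -0.055, 1.0], [-16.6, 2.5, 0, 0, 0, -0.07, 1.0]],
  ],
)

```text
time: 13.77
ee_pos: [525.2, -285.6, 115.5]
eef_rot: [-2.278, -2.163, 0.001]
force: [-0.2, -0.8, -2.7]
opening: 0.209
finger_force: 60.0
```

>>> carry_out(
  series=[
    [[0, 0, 2, 0, 0, 0, 1.0], [0, 0, 4.5, 0, 0, 0, 1.0], [0, 0, 7, 0, 0, 0, 1.0], [0, 0, 8.5, 0, 0, 0, 1.0], [0, 0, 8.5, 0, 0, 0, 1.0]],
  ],
)

```text
time: 14.18
ee_pos: [524.3, -283.3, 27.5]
eef_rot: [-2.276, -2.159, 0.003]
force: [1.4, 0.9, -3.0]
opening: 0.216
finger_force: 60.0
```

Run:
```python
from h import *
print(here(),env.state()['force']); plan(here(),[[(530,-285,10,87.4)]])
```

```text
(np.float64(524.2963601898898), np.float64(-283.25947978899325), np.float64(27.503179308691312), np.float64(86.96819972802489)) [ 1.38740577  0.87024429 -3.03530612]
[-0.144, 0.579, 1.75, -0.0, 0.0, -0.008]
--
```

>>> carry_out(
  series=[
    [[0, 0, 0.8, 0, 0, 0, 1.0], [0, 0, 1.6, 0, 0, 0, 1.0], [0, 0, 1.8, 0, 0, 0, 1.0], [0, 0, 1.8, 0, 0, 0, 1.0], [0, 0, 1.8, 0, 0, 0, 1.0]],
  ],
  force=60,
)

```text
time: 14.6
ee_pos: [526.2, -283.7, 13.4]
eef_rot: [2.278, 2.163, 0.0]
force: [-1.0, -1.8, 0.1]
opening: 0.214
finger_force: 60.0
```

Run:
```python
from h import *
print(here(),env.state()['force'])
```

```text
(np.float64(526.1616580650714), np.float64(-283.72258666691215), np.float64(13.426104403588262), np.float64(87.02383575687817)) [-1.02476731 -1.75498727  0.07450746]
```

>>> carry_out(
  series=[
    [[0, 0, 0.1, 0, 0, 0, 1.0], [0, 0, 0.2, 0, 0, 0, 1.0], [0, 0, 0.2, 0, 0, 0, 1.0], [0, 0, 0.2, 0, 0, 0, 1.0]],
  ],
)

```text
time: 14.93
ee_pos: [526.1, -283.8, 11.2]
eef_rot: [2.278, 2.163, 0.0]
force: [-0.1, -2.5, 1.3]
opening: 0.213
finger_force: 60.0
```

Run:
```python
from h import *
print(here(),env.state()['force'],env.state()['torque'])
```

```text
(np.float64(526.0855528273516), np.float64(-283.7956018350976), np.float64(11.156031356906109), np.float64(87.01766258033335)) [-0.1399391  -2.47510597  1.2774747 ] [ 0.02121136 -0.05470656  0.01756371]
```

>>> carry_out(
  series=[
    [[0, 0, 0.15, 0, 0, 0, 1.0], [0, 0, 0.3, 0, 0, 0, 1.0], [0, 0, 0.3, 0, 0, 0, 1.0], [0, 0, 0.3, 0, 0, 0, 1.0]],
  ],
)

```text
time: 15.27
ee_pos: [526.1, -283.8, 8.0]
eef_rot: [2.278, 2.163, 0.0]
force: [-0.7, -3.7, 4.3]
opening: 0.207
finger_force: 60.0
```

>>> carry_out(
  series=[
    [[0, 0, 0, 0, 0, 0, 3.0], [0, 0, 0, 0, 0, 0, 5.0], [0, 0, 0, 0, 0, 0, 7.0], [0, 0, 0, 0, 0, 0, 7.0], [0, 0, 0, 0, 0, 0, 7.0]],
  ],
  force=20,
)

```text
time: 15.68
ee_pos: [525.9, -283.5, 7.8]
eef_rot: [-2.278, -2.163, 0.0]
force: [0.4, -0.6, 0.5]
opening: 0.518
finger_force: 0.0
```

>>> carry_out(
  series=[
    [[0, 0, 0, 0, 0, 0, 8.0], [0, 0, 0, 0, 0, 0, 8.0], [0, 0, 0, 0, 0, 0, 8.0], [0, 0, -2, 0, 0, 0, 8.0], [0, 0, -4, 0, 0, 0, 8.0]],
  ],
)

```text
time: 16.1
ee_pos: [525.3, -283.3, 47.3]
eef_rot: [-2.277, -2.161, 0.001]
force: [0.8, -0.4, 0.4]
opening: 0.848
finger_force: 0.0
```

>>> carry_out(
  series=[
    [[0, 0, -4, 0, 0, 0, 8.0], [0, 0, -8, 0, 0, 0, 8.0], [0, 0, -12, 0, 0, 0, 8.0], [0, 0, -14, 0, 0, 0, 8.0], [0, 0, -14, 0, 0, 0, 8.0]],
  ],
)

```text
time: 16.52
ee_pos: [527.3, -284.5, 193.9]
eef_rot: [2.273, 2.158, 0.003]
force: [-0.5, -0.8, -0.2]
opening: 0.861
finger_force: 0.0
```

Run:
```python
from h import *
c=cap('scene'); u,v=map(int,proj(c,(526,-230,10))); save(c,'end.png',(u-100,v-75,u+100,v+75),4)
```

```text
(no output)
```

View pics/end.png

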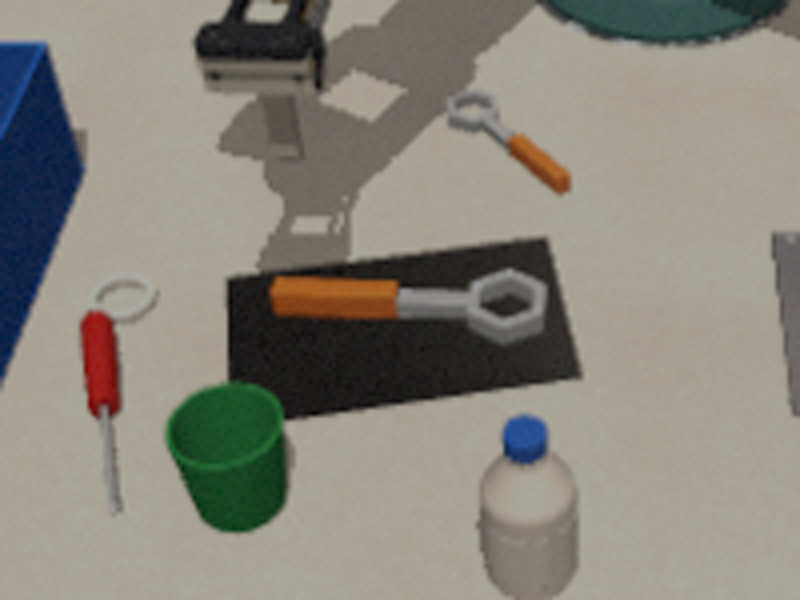

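The wrench lies flat on the black mat (ring at (508,305), handle at (335,297)) and the gripper is clear above it. Handing in.

```bash
python3 -c "
from cell import env
print(env.job_done())"
```

```text
the job is handed in; nothing more can be done
None
```

The cap was tightened in two strokes until it came up firm by feel, at about 2 N m from the wrist force. The wrench is back flat on the mat and released, and the job is handed in; no verdict was returned.

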